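# Layer two mould plates in the sprung nest

### The arm

A 6-joint arm with a two-finger parallel gripper is mounted at the origin on a cart in front of the work surface, level with it; the furniture and walls round the work are solid. World frame = base frame: x ahead of the robot, y to its left, z up, the work surface at z = 0. Lengths are in m, angles in rad, forces in N, time in s.
With the tool pointing down it reaches from about 0.375 to 0.925 m from the base axis. Payload 5.7 kg.
Tool frame: the origin (TCP) lies midway between the tips of the shut fingers; the grasp point (between the pads) lies 19 mm behind it; z points along the fingers, y is the line along which they close (so a half turn about z gives the same grasp; the last joint's range is limited). The gripper opens to 88 mm and grips with 3 to 60 N. Pads are 20 mm wide; open, the fingers measure 115 mm over their backs; the gripper's body (75 mm by 178 mm) begins 61 mm behind the grasp point.
Start: joints at [1.097, 0.359, 1.51, -0, 1.272, -0.115], TCP at [0.211, 0.562, 0.223] pointing down, gripper open.
Joint ranges: [-2.97, 2.97], [-1.01, 2.36], [0.21, 2.38], [-0.96, 4.11], [0.2, 2.71], [-2.98, 2.98]. Speed limits (rad/s): [2.39, 2.39, 3.14, 3.14, 3.14, 3.14].

### API

Orientations are given as a unit quaternion [x, y, z, w].
In Python, from bench import move_ptp, servo_line, goto_joints, move_gripper, sleep, inverse_kinematics, capture, PlanningError, close_job, spot_in, silhouettes, current_clock, current_joint_pos, current_qvel, current_joint_torque, current_position, current_orientation, current_force, current_torque, current_finger_gap, current_grip_force gives the robot as it stands. Calls block until the motion is done:
- move_ptp(position, orientation): joint-space move of the TCP to a pose.
- servo_line(position, orientation=None, rate=0.15, contact_N=None): straight line of the TCP; orientation=None keeps the orientation; rate is the mean speed in m/s. With contact_N (N) it stops when the force on the tool has changed by that much, and returns True; else False.
- goto_joints(angles): joint-space move.
- move_gripper(opening): finger opening in m; the grip force is fixed at half the most; returns when the fingers have stopped.
- sleep(seconds).
- inverse_kinematics(position, orientation): joint angles nearest the present ones, or None.
- capture(name): name is "scene" or "top" or "wrist"; returns a dict with "image" (420x560x3 uint8, blue, green, red), "range_z" (420x560 float32, m along the optical axis (not along the pixel's ray), 0 where there is no reading), "intrinsics" (3x3 intrinsics, pixels), "R" (3x3) and "t" (3): a world point X has camera coordinates R X + t. Camera axes: x right, y down, z forward; pixel columns grow to the right and rows downward; lengths in m; the calibration is good to about 2 mm. A picture is of the moment at which its call begins.
A pose or a line that the arm cannot do raises PlanningError and nothing moves.
- close_job(): hands the job in; it is judged then, once.
Trained networks look in the newest picture that a camera, given by its name, has taken for a name from the list of things; names that differ only in an ending like _2 or _b are one class to them, and where a whole thing is asked for, a point or a joint stands for the part that bears it (a point fixed in the world has none). Each returns a list of dicts, best first, with "conf" (0 to 1); they miss things now and then, are a little off and sometimes report something else, mostly with a low value. They report only what shows in the picture. A call takes as long as a camera call.
- spot_in(camera, query): "xy" ([column, row] in pixels, amid what is visible of it).
- silhouettes(camera, query): "region" (420x560 bool, what is visible of it) and "xy" ([column, row] in pixels, amid what is visible of it).
Readings, each from a call of its own:
- current_clock(): time.
- current_joint_pos(): joint angles.
- current_qvel(): joint speeds.
- current_joint_torque(): joint torques, N m.
- current_position(): TCP position.
- current_orientation(): TCP orientation.
- current_force(): force on the tool from outside, world axes, zero at the start.
- current_torque(): the same for the moment, N m.
- current_finger_gap(): finger opening in m.
- current_grip_force(): force on a finger pad.
Only numpy, scipy, OpenCV 4.12 (cv2) and the standard library are available. Lean on these libraries where they do the work, as an engineer would, in place of code of your own. Each camera call takes 0.05 s, during which the arm holds its last target. There are 200 camera calls.

### The job

Make up the mould two plates deep: take the top two plates from the sloping rack, one at a time and the topmost first, and layer them in the clamping nest on the stand, so that both lie flat and are held home against the fixed hook by the sprung jaw. A plate goes in slanting, one edge under the jaw's lip; push the jaw back with it, swing the other edge down past the hook's nose and let go. Leave the lower two plates lying in the rack, and do not knock over the pellet jar beside it.

Things in the scene. Friction and masses are not known exactly. Their poses are not given: they have to be found in the camera images.
- plate_1: bare aluminium mould plate, 60 x 60 x 12 mm, with a short slot along y and a small hole in each corner; origin at the centre of its underside, z out of its upper face, x along its level edge. Topmost in the rack at the start; goes in the nest first.
- plate_2: bare aluminium mould plate, 60 x 60 x 12 mm, with a short slot along y and a small hole in each corner; origin at the centre of its underside, z out of its upper face, x along its level edge. Second from the top in the rack; goes in the nest on top of plate_1.
- plate_3: bare aluminium mould plate, 60 x 60 x 12 mm, with a short slot along y and a small hole in each corner; origin at the centre of its underside, z out of its upper face, x along its level edge. Third in the rack; stays there.
- plate_4: bare aluminium mould plate, 60 x 60 x 12 mm, with a short slot along y and a small hole in each corner; origin at the centre of its underside, z out of its upper face, x along its level edge. Lowest in the rack, on its bed; stays there.
- rack: grey folded steel rack bolted down, foot 86 x 108 mm, 84 mm high with its plates. Its bed, 52 mm wide, slopes 30 deg down towards the rack's +y; plates lie on it in a stack against a stop 44 mm high at the low end, whose 10 mm long side returns stand 3 mm clear of the plates. Origin: centre of the foot's underside, z up.
- nest: clamping nest on a grey stand of square tube, bolted down, 204 mm high; nest 88 x 130 mm, foot 110 x 110 mm. Origin on the table under the middle of the seat, z up. Towards +y a sprung jaw, towards -y a fixed steel hook, between them the seat.
- seat (a point): centre of the nest's seat, 170 mm above the table; axes as the nest's. From here: seat 50 mm wide along x, so plates overhang at +x and -x, where the nest is open. Fixed hook: face at y=-30 mm, nose 4 mm over the plates, underside 26 mm and top 34 mm up; two cheeks 66 mm apart reach to y=-20 mm. A plate that is home has its origin here, the second 12 mm higher.
- jaw_face (a point): middle of the sprung jaw's upright face, which looks to the nest's -y; at y=+24 mm from the seat's centre with the jaw at rest. The face is 52 mm wide; its lip stands 4 mm out over the plates, underside 27 mm and top 34 mm above the seat. Moves with the jaw.
- jaw (a joint): travel of the sprung jaw in m along the nest's +y: 0 at rest, 0.006 with a plate held, 0.018 at its end; the spring pushes back with 4 N at 0 and 10 N at the end
- pellet_jar: jar of pellets with a red lid, 65 mm across, 86 mm high, a bystander; origin at the centre of its underside

How it is judged:
On the way, in this order (a step that is already met when the one before it is completed fails the run):
1. plate_1 lies flat on the seat, home against the hook (x of plate_1 in the frame of seat between -0.0045 and 0.0045 m and y of plate_1 in the frame of seat between -0.003 and 0.003 m and z of plate_1 in the frame of seat between -0.002 and 0.002 m and angle between plate_1's own z axis and vertical below 0.035 rad), for 0.2 s.
2. plate_2 lies flat on plate_1, home against the hook (x of plate_2 in the frame of seat between -0.0045 and 0.0045 m and y of plate_2 in the frame of seat between -0.003 and 0.003 m and z of plate_2 in the frame of seat between 0.01 and 0.014 m and angle between plate_2's own z axis and vertical below 0.035 rad), for 0.2 s.
At the end, for the whole second after the job is handed in: plate_1 flat on the seat and plate_2 flat on it (heights within 2 mm, tilt under 2 deg), both within 3 mm of home along the nest's y and 4.5 mm along x, at rest; plate_3 and plate_4 within 15 mm of where they started (all of step 1 and all of step 2 and distance of each of plate_3, plate_4 from where it was at the start of the episode below 0.015 m and linear speed of each of plate_1, plate_2 below 0.01 m/s); the robot touches nothing.
It fails at once if plate_2 taken from the rack (over 30 mm) while plate_1 is not in the nest (distance of plate_2 from where it was at the start of the episode above 0.03 m and horizontal distance between plate_1 and seat above 0.02 m).
It fails at once if the pellet jar knocked over (angle between pellet_jar's own z axis and vertical above 0.5 rad).
It also fails if it takes over 64 s, if anything falls off the work surface, if the arm or the gripper's body presses on something with over 40 N, if the wrist force passes 120 N, or if a joint passes its speed limit or range.

## Working session

There is one attempt and no reset: what is moved stays moved. The work goes in short steps, each a Python script; the robot and the scene stay as the last script left them, time stands still between calls to the robot, and variables do not carry over. Pictures are saved under pics/ and viewed, at most 10 in all, crops included, and the job is handed in when it is done.

```bash
mkdir -p pics; ls
cat > h.py <<'E'
import numpy as np, cv2
from bench import *
from scipy.spatial.transform import Rotation as Ro
def cloud(c,mask=None):
    z=c["range_z"]; K=c["intrinsics"]
    m=(z>0) if mask is None else (z>0)&mask
    v,u=np.nonzero(m); d=z[v,u]
    P=np.stack([(u-K[0,2])/K[0,0]*d,(v-K[1,2])/K[1,1]*d,d],1)
    return (P-c["t"])@c["R"], np.stack([u,v],1)
E
python3 - <<'E'
from h import *
for n in("scene","top"):
    c=capture(n); np.savez(n+"0.npz",**c); cv2.imwrite(f"pics/{n}0.png",c["image"])
    print(n,c["intrinsics"].tolist(),c["R"].round(3).tolist(),c["t"].round(3))
    for q in("plate_1","rack","nest","jaw_face","pellet_jar"):
        for s in silhouettes(n,q)[:4]:
            P,_=cloud(c,s["region"])
            print(q,round(s["conf"],2),np.round(s["xy"]),s["region"].sum(),np.median(P,0).round(3) if len(P) else None,P.min(0).round(3),P.max(0).round(3))
print(current_clock())
E
```

```text
pics
scene [[431.45426409647735, 0.0, 273.0099798595522], [0.0, 431.45426409647735, 215.767730546449], [0.0, 0.0, 1.0]] [[0.721, -0.693, 0.008], [-0.353, -0.377, -0.856], [0.596, 0.614, -0.516]] [-0.434  0.332  0.556]
plate_1 0.71 [240. 247.] 164 [0.572 0.071 0.047] [0.55  0.062 0.021] [0.61  0.119 0.055]
plate_1 0.61 [232. 229.] 295 [0.579 0.093 0.076] [0.553 0.082 0.001] [0.667 0.213 0.086]
plate_1 0.58 [234. 237.] 214 [0.566 0.078 0.056] [0.551 0.069 0.025] [0.612 0.129 0.064]
plate_1 0.52 [233. 235.] 198 [0.568 0.084 0.067] [0.554 0.075 0.038] [0.612 0.138 0.075]
rack 0.77 [237. 258.] 1023 [0.564 0.061 0.006] [ 0.536  0.035 -0.001] [0.624 0.192 0.052]
rack 0.2 [318. 276.] 7732 [ 0.541 -0.179  0.124] [ 0.506 -0.222 -0.001] [0.841 0.06  0.21 ]
nest 0.82 [322. 277.] 7798 [ 0.541 -0.178  0.123] [ 0.506 -0.222 -0.002] [0.839 0.098 0.21 ]
nest 0.17 [283. 259.] 273 [ 0.626 -0.013  0.031] [ 0.622 -0.031  0.002] [0.645 0.014 0.087]
jaw_face 0.62 [313. 226.] 545 [ 0.561 -0.132  0.192] [ 0.54  -0.138  0.171] [ 0.594 -0.11   0.206]
pellet_jar 0.63 [281. 261.] 287 [ 0.627 -0.013  0.03 ] [ 0.5
[... 378 characters left out ...]
12 0.069] [ 0.552  0.082 -0.003] [0.631 0.154 0.085]
plate_1 0.67 [244. 242.] 112 [0.582 0.076 0.057] [0.55  0.067 0.045] [0.609 0.087 0.067]
plate_1 0.45 [249. 245.] 36 [0.573 0.071 0.047] [0.551 0.066 0.042] [0.6   0.075 0.052]
rack 0.65 [249. 254.] 689 [0.555 0.062 0.003] [ 0.534  0.035 -0.005] [0.62  0.155 0.053]
nest 0.95 [347. 237.] 3320 [ 0.547 -0.151  0.167] [ 0.505 -0.26  -0.005] [ 0.644 -0.086  0.209]
nest 0.21 [247. 242.] 87 [0.581 0.07  0.047] [0.551 0.064 0.037] [0.605 0.076 0.056]
jaw_face 0.64 [342. 233.] 264 [ 0.564 -0.126  0.203] [ 0.54  -0.137  0.173] [ 0.591 -0.118  0.207]
pellet_jar 0.94 [279. 209.] 728 [ 0.644 -0.01   0.083] [ 0.621 -0.042  0.001] [0.681 0.022 0.089]
0.6
```

Run:
```python
import cv2,numpy as np
a=cv2.imread("pics/scene0.png")[180:360,180:400]; b=cv2.imread("pics/top0.png")[170:310,190:420]
a=cv2.resize(a,(480,int(180*480/220))); b=cv2.resize(b,None,fx=1.39,fy=1.39)
o=np.zeros((393,800,3),np.uint8); o[:392,:480]=a[:392]; o[:b.shape[0],480:480+b.shape[1]]=b[:,:320]; cv2.imwrite("pics/c0.png",o)
```

```text
(no output)
```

View pics/c0.png

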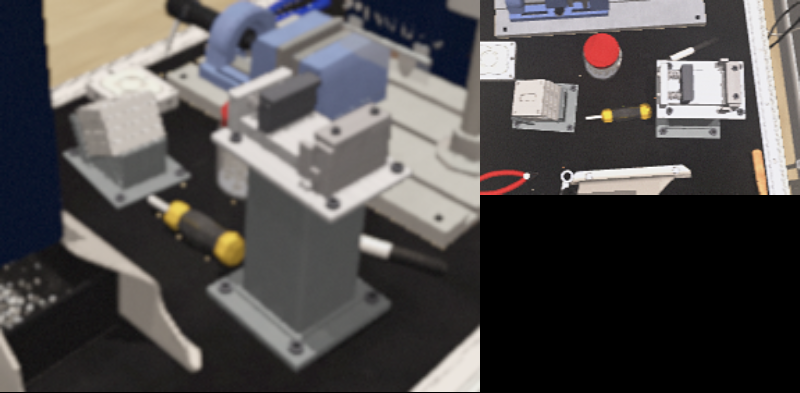

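The picture shows the rack (scene crop, about 120,130) with its end faces towards the viewer, so the stack slopes down towards world +y. The nest has the dark jaw on its +y side (about 290,100) and the hook on its -y side (about 345,145). The red-lidded jar is behind, between the two. Next I'll look closer with the wrist camera.

```bash
cat >> h.py <<'E'
def pose(yaw=0,th=0,sgn=1):
    """tool rotation: plate/seat frame F=Rz(yaw)Rx(-th); tool z=-Fz, tool y=sgn*Fx"""
    F=(Ro.from_euler('z',yaw)*Ro.from_euler('x',-th)).as_matrix()
    y=sgn*F[:,0]; z=-F[:,2]; return Ro.from_matrix(np.stack([np.cross(y,z),y,z],1))
E
python3 - <<'E'
from h import *
c=np.load("scene0.npz"); P,_=cloud(c); d=np.load("top0.npz"); Q,_=cloud(d); A=np.vstack([P,Q])
for x0 in np.arange(.45,.8,.05):
    print(round(x0,2),[ (lambda s: round(float(np.percentile(s,99)),3) if len(s)>10 else None)(A[(A[:,0]>x0)&(A[:,0]<x0+.05)&(A[:,1]>y0)&(A[:,1]<y0+.05),2]) for y0 in np.arange(-.3,.25,.05)])
w=capture("wrist"); T=Ro.from_quat(current_orientation()); p=current_position()
C=-w["R"].T@w["t"]; tc=T.inv().apply(C-p); Rc=w["R"]@T.as_matrix()
print("cam in tool",tc.round(4),Rc.round(3).tolist(),w["intrinsics"][0,0])
for n,tgt in(("rack",[.58,.10,.06]),("nest",[.553,-.155,.18])):
  for s in(1,-1):
    T2=pose(0,0,s); ax=T2.as_matrix()@Rc.T[:,2]
    pos=np.array(tgt)-ax*.26-T2.apply(tc)
    q=inverse_kinematics(pos,T2.as_quat()); print(n,s,pos.round(3),ax.round(2),None if q is None else np.round(q,2))
for n,tgt,th in(("rackgrip",[.58,.11,.08],.52),("nestgrip",[.553,-.155,.2],.5),("nestflat",[.553,-.155,.172],0),("via",[.57,-.02,.3],.5)):
  for s in(1,-1):
    q=inverse_kinematics(np.array(tgt),pose(0,th,s).as_quat()); print(n,s,None if q is None else np.round(q,2))
E
```

```text
0.45 [0.025, 0.002, 0.003, 0.007, 0.003, 0.003, 0.007, 0.009, 0.012, 0.011, 0.011]
0.5 [0.004, 0.201, 0.205, 0.204, 0.192, 0.024, 0.005, 0.008, 0.008, 0.003, 0.004]
0.55 [0.004, 0.205, 0.207, 0.205, 0.194, 0.028, 0.018, 0.084, 0.079, 0.003, 0.004]
0.6 [0.004, 0.157, 0.156, 0.162, 0.156, 0.087, 0.086, 0.083, 0.075, 0.022, 0.021]
0.65 [0.005, 0.014, 0.015, 0.013, 0.003, 0.087, 0.087, 0.003, 0.021, 0.023, 0.023]
0.7 [0.004, 0.014, 0.023, 0.022, 0.022, 0.102, 0.1, 0.092, 0.066, 0.024, 0.02]
0.75 [0.189, 0.009, 0.465, 0.574, 0.574, 0.499, 0.102, 0.098, 0.097, 0.071, 0.074]
cam in tool [ 0.0702 -0.     -0.1601] [[-0.0, 1.0, -0.001], [-0.966, -0.0, -0.258], [-0.258, 0.001, 0.966]] 335.7636770065422
rack 1 [0.58  0.097 0.151] [ 0.   -0.26 -0.97] [ 0.05  0.41  1.62 -0.    1.11  0.05]
rack -1 [0.58  0.103 0.151] [-0.    0.26 -0.97] None
nest 1 [ 0.553 -0.158  0.271] [ 0.   -0.26 -0.97] [-0.4   0.28  1.5  -0.    1.36 -0.4 ]
nest -1 [ 0.553 -0.152  0.271] [-0.    0.26 -0.97] [-0.39  0.28  1.5  -0.    1.36  2.75]
rackgrip 1 [ 0.37  0.64  1.56 -0.52  1.2   0.63]
rackgrip -1 [ 0.37  0.64  1.56 -0.52  1.2  -2.51]
nestgrip 1 [-0.07  0.37  1.69 -0.56  1.11  0.19]
nestgrip -1 [-0.07  0.37  1.69 -0.56  1.11 -2.95]
nestflat 1 [-0.39  0.37  1.63 -0.    1.14 -0.39]
nestflat -1 [-0.39  0.37  1.63 -0.    1.14  2.75]
via 1 [ 0.16  0.32  1.49 -0.5   1.44  0.26]
via -1 [ 0.16  0.32  1.49 -0.5   1.44 -2.89]
```

Run:
```python
from h import *
tc=np.array([.0702,0,-.1601])
print(current_clock())
for i,(p,n) in enumerate([([.58,.12,.22],"rack"),([.60,.07,.20],"rack"),([.553,-.14,.30],"nest"),([.535,-.18,.285],"nest")]):
    (move_ptp if i%2==0 else servo_line)(p,pose(0,0).as_quat())
    w=capture("wrist"); out=dict(w)
    for q in ("plate_1","rack","nest","jaw_face"):
        s=silhouettes("wrist",q)
        for k,r in enumerate(s[:5]):
            if r["conf"]>.4:
                out[f"m_{q}_{k}"]=r["region"]; P,_=cloud(w,r["region"]); print(i,q,round(r["conf"],2),np.round(r["xy"]),r["region"].sum(),np.median(P,0).round(4))
    np.savez(f"w{i}.npz",**out)
a=[np.load(f"w{i}.npz")["image"] for i in range(4)]
cv2.imwrite("pics/w.png",cv2.resize(np.vstack([np.hstack(a[:2]),np.hstack(a[2:])]),(800,600)))
print(current_clock())
```

```text
0.65
0 plate_1 0.75 [284. 203.] 3895 [0.5863 0.1148 0.0667]
0 plate_1 0.69 [279. 234.] 126 [0.5802 0.0825 0.0665]
0 rack 0.84 [258. 190.] 2388 [0.566  0.1153 0.0015]
0 nest 0.76 [267. 369.] 3382 [ 0.561  -0.1163  0.0069]
1 plate_1 0.82 [258. 186.] 315 [0.5821 0.0821 0.0661]
1 plate_1 0.72 [262. 189.] 271 [0.5848 0.0762 0.056 ]
1 plate_1 0.61 [248. 369.] 4131 [ 0.5645 -0.1186  0.0403]
1 plate_1 0.58 [262. 152.] 4766 [0.5859 0.1137 0.0673]
1 plate_1 0.53 [260. 196.] 219 [0.5821 0.0703 0.0458]
1 rack 0.67 [266. 198.] 2477 [0.5853 0.0706 0.0015]
1 nest 0.9 [249. 368.] 4163 [ 0.5647 -0.1187  0.0402]
2 rack 0.91 [308.  13.] 2000 [0.5811 0.0562 0.0017]
2 rack 0.41 [292. 208.] 12971 [ 0.5639 -0.1484  0.1687]
2 nest 0.72 [295. 211.] 12947 [ 0.5638 -0.1481  0.1687]
2 jaw_face 0.95 [297. 190.] 1869 [ 0.5683 -0.1237  0.2014]
3 plate_1 0.55 [323. 143.] 2171 [ 0.5662 -0.1258  0.2016]
3 nest 0.87 [314. 164.] 15650 [ 0.5615 -0.146   0.1684]
3 jaw_face 0.66 [323. 142.] 2189 [ 0.5661 -0.1251  0.2016]
5.65
```

View pics/w.png

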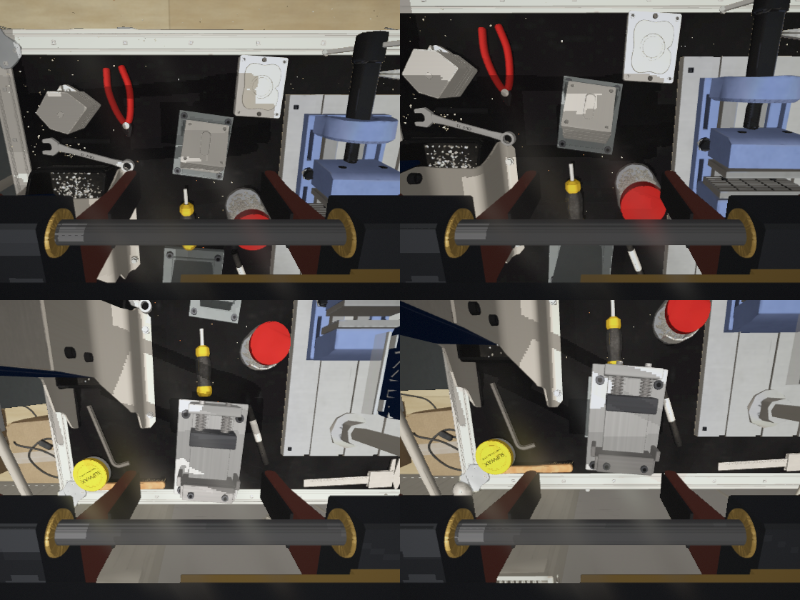

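The wrist views show the rack at about (203,145) in view 0 and the nest at about (212,450) in view 2, each turned a few degrees in yaw. The seat, the black jaw with its springs on the +y side, and the hook on the -y side are all visible. Next I'll fit the geometry.

```bash
cat > fit.py <<'E'
from h import *
def rect(xy):
    (c,s,a)=cv2.minAreaRect(xy.astype(np.float32)*1000); 
    b=cv2.boxPoints((c,s,a)); e=b[1]-b[0]; y=np.degrees(np.arctan2(e[1],e[0]))
    y=(y+45)%90-45; return np.round(c,1),np.round(s,1),round(y,2)
def hist(z,lo,hi):
    h,e=np.histogram(z,np.arange(lo,hi,.002)); return {round(float(a),3):int(k) for k,a in zip(h,e) if k>60}
for i in range(4):
    w=np.load(f"w{i}.npz"); P,uv=cloud(w)
    if i<2:
        m=(abs(P[:,0]-.586)<.06)&(abs(P[:,1]-.11)<.06)&(P[:,2]>.035)
        Q=P[m]; best=0
        rng=np.random.default_rng(0)
        for _ in range(400):
            t=Q[rng.choice(len(Q),3,False)]; n=np.cross(t[1]-t[0],t[2]-t[0]); n/=np.linalg.norm(n)+1e-12; n*=np.sign(n[2])
            if n[2]<.7: continue
            k=abs((Q-t[0])@n)<.0015
            if k.sum()>best: best=k.sum(); K=k
        c0=Q[K].mean(0); n=np.linalg.svd(Q[K]-c0)[2][2]; n*=np.sign(n[2])
        K=abs((Q-c0)@n)<.002
        u=np.cross(n,[0,0,1]); u/=np.linalg.norm(u); u*=np.sign(u[0]); v=np.cross(n,u)
        if v[1]<0: pass
        S=np.stack([(Q[K]-c0)@u,(Q[K]-c0)@v],1); r=rect(S)
        cen=c0+u*r[0][0]/1000+v*r[0][1]/1000
        print(i,"plate top n",n.round(3),"tilt",np.degrees(np.arccos(n[2])).round(2),"yaw(n)",np.degrees(np.arctan2(-n[0],n[1])).round(2),r,"centre",cen.round(4),K.sum(), "edge pct",np.percentile(S*1000,[.5,99.5],axis=0).round(1).tolist())
        F=P[(abs(P[:,0]-.586)<.08)&(abs(P[:,1]-.10)<.09)&(P[:,2]>.0)&(P[:,2]<.008)]
    else:
        m=(abs(P[:,0]-.563)<.07)&(abs(P[:,1]+.16)<.1)&(P[:,2]>.12)
        Q=P[m]; print(i,hist(Q[:,2],.14,.22))
        print(" all",rect(Q[:,:2]))
        for lo,hi in((.152,.162),(.165,.175),(.197,.209)):
            S=Q[(Q[:,2]>lo)&(Q[:,2]<hi)]; 
            if len(S)>20: print(" ",lo,hi,len(S),np.median(S[:,2]).round(4),rect(S[:,:2]),S.min(0).round(4),S.max(0).round(4))
    cv2.imwrite(f"pics/r{i}.png",w["image"])
E
python3 fit.py
python3 - <<'E'
import numpy as np,cv2
a=np.load("w2.npz")["image"][130:290,230:360]; b=np.load("w0.npz")["image"][140:260,230:340]
o=np.zeros((600,800,3),np.uint8); a=cv2.resize(a,None,fx=3.4,fy=3.4); b=cv2.resize(b,None,fx=3.2,fy=3.2)
o[:544,:442]=a; o[:384,445:445+352]=b; cv2.imwrite("pics/z.png",o)
E
```

```text
0 plate top n [-0.023  0.576  0.817] tilt 35.22 yaw(n) 2.24 (array([ 4.6, -1.5]), array([ 25. , 118.1]), np.float32(-2.28)) centre [0.585  0.1458 0.3165] 17828 edge pct [[-53.6, -12.2], [60.4, 12.1]]
1 plate top n [0.008 0.412 0.911] tilt 24.32 yaw(n) -1.07 (array([-6. , -2.6]), array([110.3,  23.9]), np.float32(0.91)) centre [0.5909 0.0936 0.2961] 16256 edge pct [[-57.8, -14.2], [48.8, 8.1]]
2 {0.152: 1909, 0.154: 1485, 0.158: 219, 0.166: 1690, 0.168: 1388, 0.17: 96, 0.172: 92, 0.174: 100, 0.176: 97, 0.178: 125, 0.18: 138, 0.182: 213, 0.184: 366, 0.186: 246, 0.188: 688, 0.19: 500, 0.192: 147, 0.194: 169, 0.196: 118, 0.198: 117, 0.2: 1684, 0.202: 1037, 0.204: 83}
 all (array([ 556.2, -150.7]), array([131.4, 133.4]), np.float32(-4.76))
  0.152 0.162 3689 0.154 (array([ 565. , -152.5]), array([129.7,  88. ]), np.float32(-4.59)) [ 0.5171 -0.2206  0.152 ] [ 0.6133 -0.0846  0.162 ]
  0.165 0.175 3331 0.168 (array([ 566.1, -138.2]), array([96.9, 75.1]), np.float32(-4.63)) [ 0.5256 -0.1887  0.165 ] [ 0.6004 -0.0877  0.175 ]
  0.197 0.209 3029 0.2018 (array([ 564.4, -160.8]), array([82.4, 62
[... 177 characters left out ...]
.174: 74, 0.176: 70, 0.178: 106, 0.18: 94, 0.182: 150, 0.184: 331, 0.186: 292, 0.188: 769, 0.19: 642, 0.192: 137, 0.194: 155, 0.196: 101, 0.198: 88, 0.2: 1880, 0.202: 1498, 0.204: 101, 0.206: 71}
 all (array([ 551.3, -150.5]), array([131.7, 115.9]), np.float32(-4.77))
  0.152 0.162 4360 0.154 (array([ 565. , -152.6]), array([129.5,  88. ]), np.float32(-4.55)) [ 0.5166 -0.2199  0.152 ] [ 0.6138 -0.0852  0.1618]
  0.165 0.175 4410 0.168 (array([ 568.8, -143. ]), array([92.8, 74.8]), np.float32(-9.78)) [ 0.5257 -0.1886  0.1652] [ 0.6005 -0.0909  0.175 ]
  0.197 0.209 3670 0.2019 (array([ 565.3, -160.9]), array([81.9, 62. ]), np.float32(-4.54)) [ 0.5319 -0.2037  0.197 ] [ 0.5935 -0.1181  0.2075]
```

View pics/z.png

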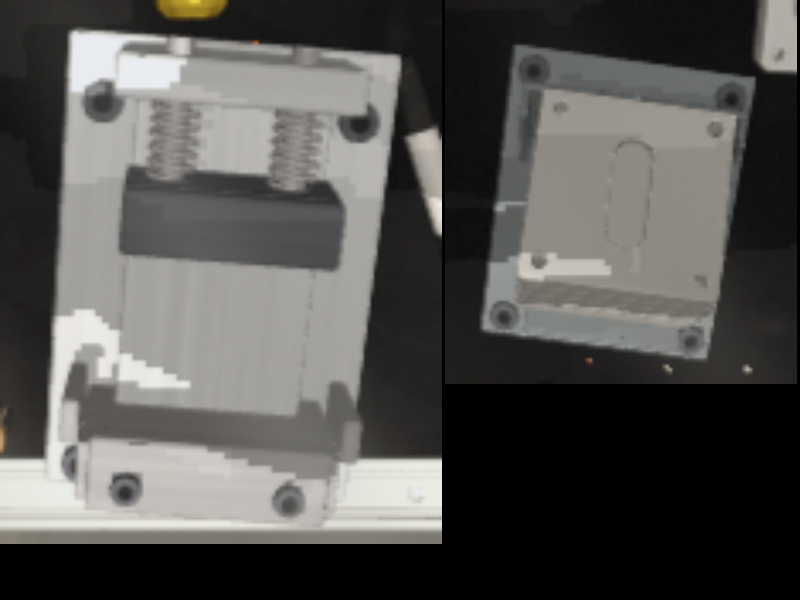

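The crop shows the jaw's lip edge at about (230,260), the hook nose at about (210,440), and a seat free of plates. The rack's top plate is fully visible at about (630,190), turned a few degrees clockwise.

```bash
sed -i 's/P\[:,2\]>.035)/P[:,2]>.035)\&(P[:,2]<.1)/' fit.py
cat >> fit.py <<'E'
print("---")
for i in (2,3):
    w=np.load(f"w{i}.npz"); P,_=cloud(w); P=P[(P[:,2]>.14)&(P[:,2]<.215)]
    yaw=np.radians(-4.57); L=(P-[.565,-.1525,0])@Ro.from_euler('z',yaw).as_matrix()  # into nest axes
    def band(m): 
        S=L[m]; return [np.percentile(S[:,k],[1,50,99]).round(4).tolist() for k in range(3)] if len(S) else None
    t=(L[:,2]>.1985)&(abs(L[:,0])<.045)&(abs(L[:,1])<.07)
    print(i,"jaw lip",band(t&(L[:,1]>0)),"\n  hook",band(t&(L[:,1]<0)))
    print("  seat",band((abs(L[:,2]-.168)<.0025)&(L[:,1]<.02)&(L[:,1]>-.03)&(abs(L[:,0])<.035)))
for i in(0,1):
    w=np.load(f"w{i}.npz"); P,_=cloud(w)
    F=P[(abs(P[:,0]-.586)<.07)&(abs(P[:,1]-.10)<.08)&(P[:,2]>.0)&(P[:,2]<.09)]
    D=F[F[:,2]<.008]; print(i,"foot z pct",np.percentile(D[:,2],[5,25,50,75,95]).round(4)); 
for n in("scene0","top0"):
    P,_=cloud(np.load(n+".npz")); Q=P[(abs(P[:,0]-.586)<.05)&(P[:,1]>.09)&(P[:,1]<.16)&(P[:,2]>.055)&(P[:,2]<.1)]
    A=np.c_[Q[:,:2],np.ones(len(Q))]; 
    s=np.linalg.lstsq(A,Q[:,2],rcond=None)[0]; print(n,s.round(3),"z at (.586,.1148)",(s@[.586,.1148,1]).round(4))
    L=P[(abs(P[:,0]-.565)<.02)&(abs(P[:,1]+.16)<.1)]
    print("  nest z",{k:v for k,v in hist(L[:,2],.14,.22).items()} if n=="scene0" else np.round(np.percentile(L[L[:,2]>.196,2],50),4))
E
python3 fit.py
```

```text
0 plate top n [0.068 0.492 0.868] tilt 29.81 yaw(n) -7.85 (array([0.2, 0.8]), array([60.4, 60.1]), np.float32(-0.12)) centre [0.5868 0.1166 0.0665] 3264 edge pct [[-29.5, -29.0], [29.8, 30.3]]
1 plate top n [0.069 0.495 0.866] tilt 29.99 yaw(n) -7.98 (array([-0.1,  1.1]), array([60.1, 60.9]), np.float32(0.15)) centre [0.5866 0.1167 0.0666] 3930 edge pct [[-29.6, -29.0], [29.6, 30.7]]
2 {0.152: 1909, 0.154: 1485, 0.158: 219, 0.166: 1690, 0.168: 1388, 0.17: 96, 0.172: 92, 0.174: 100, 0.176: 97, 0.178: 125, 0.18: 138, 0.182: 213, 0.184: 366, 0.186: 246, 0.188: 688, 0.19: 500, 0.192: 147, 0.194: 169, 0.196: 118, 0.198: 117, 0.2: 1684, 0.202: 1037, 0.204: 83}
 all (array([ 556.2, -150.7]), array([131.4, 133.4]), np.float32(-4.76))
  0.152 0.162 3689 0.154 (array([ 565. , -152.5]), array([129.7,  88. ]), np.float32(-4.59)) [ 0.5171 -0.2206  0.152 ] [ 0.6133 -0.0846  0.162 ]
  0.165 0.175 3331 0.168 (array([ 566.1, -138.2]), array([96.9, 75.1]), np.float32(-4.63)) [ 0.5256 -0.1887  0.165 ] [ 0.6004 -0.0877  0.175 ]
  0.197 0.209 3029 0.2018 (array([ 564.4, -160.8]), array([82.4, 62.4]), np.
[... 1023 characters left out ...]
029], [0.1988, 0.2018, 0.2066]]
  seat [[-0.0245, -0.0001, 0.0246], [-0.0297, -0.0106, 0.008], [0.1663, 0.1679, 0.1694]]
3 jaw lip [[-0.0255, -0.0003, 0.0251], [0.0168, 0.0249, 0.0325], [0.2, 0.2019, 0.2035]] 
  hook [[-0.0294, -0.0003, 0.029], [-0.0487, -0.0383, -0.0293], [0.1993, 0.2019, 0.2067]]
  seat [[-0.0246, -0.0001, 0.0246], [-0.0296, -0.0078, 0.013], [0.1663, 0.1679, 0.1696]]
0 foot z pct [0.0001 0.0007 0.0013 0.002  0.0051]
1 foot z pct [0.0002 0.0006 0.0012 0.0019 0.0047]
scene0 [ 0.113 -0.493  0.059] z at (.586,.1148) 0.0687
  nest z {0.156: 125, 0.168: 65, 0.17: 184, 0.19: 77, 0.192: 96, 0.202: 91, 0.204: 229}
top0 [-0.053 -0.539  0.16 ] z at (.586,.1148) 0.0676
  nest z 0.2028
```

The fits agree between views: the plate measures 60 x 60 mm at a 30° tilt, and the nest base 130 x 88 mm. The wrist camera reads about 2 mm low (seat 0.168 against 0.170 from the scene camera). Next I'll grasp plate_1.

```bash
cat >> h.py <<'E'
RY=np.radians(-7.94); NY=np.radians(-4.57); TH=np.radians(30)
RP=np.array([.5867,.11665,.0685])               # top-plate upper face centre in rack
RN=(Ro.from_euler('z',RY)*Ro.from_euler('x',-TH)).apply([0,0,1])
SEAT=np.array([.5647,-.1557,.170]); DEP=.0095   # TCP below plate's upper face
def rackpose(layer,up): return RP+RN*(up-DEP-.012*layer)
def nest(By,Bz,deg,dep=DEP,dx=0.):
    """TCP pose with plate's lower jaw-side edge at (By,Bz) mm in seat frame, tilt deg"""
    t=np.radians(deg); n=np.array([0,np.sin(t),np.cos(t)])
    O=np.array([dx,By-30*np.cos(t),Bz+30*np.sin(t)])/1000
    return SEAT+Ro.from_euler('z',NY).apply(O+n*(.012-dep)), pose(NY,t).as_quat()
def say(*a): print(*a,"t",round(current_clock(),2),"p",np.round(current_position(),4),"F",np.round(current_force(),1),"gap",round(current_finger_gap(),4))
E
python3 - <<'E'
from h import *
q=pose(RY,TH).as_quat()
move_gripper(.088)
move_ptp(rackpose(0,.06),q); say("above")
print(servo_line(rackpose(0,0),q,rate=.06,contact_N=8)); say("at")
w=capture("scene"); a=w["image"][180:300,170:330]
move_gripper(.04); say("closed"); print(current_grip_force())
servo_line(rackpose(0,.02),q,rate=.05); say("lift")
b=capture("scene")["image"][180:300,170:330]; c=capture("top")["image"][190:280,190:310]
o=np.zeros((600,800,3),np.uint8); o[:300,:400]=cv2.resize(a,(400,300)); o[:300,400:]=cv2.resize(b,(400,300)); o[300:,:400]=cv2.resize(c,(400,300)); cv2.imwrite("pics/g1.png",o)
E
```

```text
above t 7.28 p [0.5907 0.1407 0.1129] F [ 0.2 -0.5 -0.1] gap 0.0878
False
at t 8.43 p [0.5864 0.1122 0.0606] F [0.2 0.5 0. ] gap 0.0878
closed t 9.03 p [0.586  0.112  0.0603] F [-0.2  1.2  0.4] gap 0.0597
29.99994456768036
lift t 9.57 p [0.5876 0.1221 0.0778] F [ 0.4  1.4 -1.7] gap 0.0597
```

View pics/g1.png

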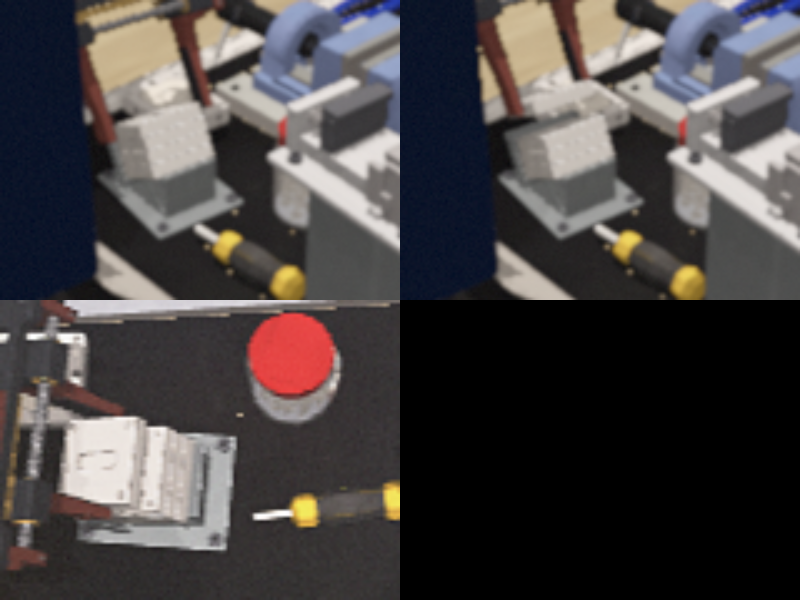

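The right frame shows one slab lifted clear with a stack still below it (about 565,140). Before lifting further I'll check the remaining stack's height from depth.

Run:
```python
from h import *
R=(Ro.from_euler('z',RY)*Ro.from_euler('x',-TH)).as_matrix()
for n in("scene","top"):
    P,_=cloud(capture(n)); L=((P-RP)@R)*1000
    for lo in range(-48,-18,3):
        m=(abs(L[:,0])<26)&(L[:,1]>lo)&(L[:,1]<lo+3)&(L[:,2]>-60)&(L[:,2]<35)
        print(n,lo,m.sum(),np.sort(L[m,2]).round(0)[::max(1,m.sum()//12)].tolist())
```

```text
scene -48 0 []
scene -45 1 [-49.0]
scene -42 17 [-52.0, -51.0, -51.0, -50.0, -50.0, -50.0, -49.0, -49.0, -49.0, -49.0, -49.0, -49.0, -49.0, -48.0, -48.0, -48.0, -46.0]
scene -39 53 [-57.0, -55.0, -54.0, -53.0, -53.0, -52.0, -52.0, -51.0, -50.0, -49.0, -48.0, -48.0, -47.0, -47.0]
scene -36 80 [-60.0, -59.0, -59.0, -58.0, -57.0, -55.0, -54.0, -52.0, -49.0, -47.0, -41.0, -29.0, -11.0, 19.0]
scene -33 340 [-59.0, -45.0, -41.0, -37.0, -33.0, -29.0, -25.0, -21.0, -17.0, -12.0, 11.0, 16.0, 20.0]
scene -30 150 [-47.0, -42.0, -37.0, -33.0, -27.0, -23.0, -19.0, -16.0, -13.0, 10.0, 12.0, 16.0, 20.0]
scene -27 9 [-31.0, -11.0, -11.0, -11.0, 17.0, 20.0, 21.0, 21.0, 21.0]
scene -24 7 [-11.0, -11.0, -11.0, 20.0, 21.0, 21.0, 21.0]
scene -21 5 [-11.0, -11.0, -11.0, -11.0, -11.0]
top -48 0 []
top -45 0 []
top -42 4 [-50.0, -50.0, -48.0, -46.0]
top -39 31 [-56.0, -53.0, -52.0, -51.0, -51.0, -50.0, -50.0, -50.0, -50.0, -49.0, -49.0, -49.0, -48.0, -48.0, -47.0, -46.0]
top -36 25 [-59.0, -59.0, -57.0, -55.0, -51.0, -51.0, -50.0, -50.0, -49.0, -49.0, -48.0, -48.0, -46.0]
top -33 185 [-52.0, -49.0, -46.0, -42.0, -36.0, -31.0, -26.0, -23.0, -18.0, -15.0, 10.0, 14.0, 19.0]
top -30 171 [-51.0, -42.0, -38.0, -33.0, -29.0, -22.0, -16.0, -14.0, -12.0, 10.0, 15.0, 18.0, 21.0]
top -27 39 [-17.0, -15.0, -14.0, -14.0, -13.0, -13.0, 16.0, 18.0, 18.0, 19.0, 19.0, 19.0, 20.0]
top -24 65 [-16.0, -15.0, -14.0, -13.0, -13.0, -12.0, -12.0, 14.0, 17.0, 18.0, 19.0, 19.0, 20.0]
top -21 46 [-16.0, -13.0, -13.0, -13.0, -13.0, -12.0, -11.0, 17.0, 18.0, 19.0, 19.0, 19.0, 20.0, 20.0, 20.0, 21.0]
```

Only plate_1 is lifted; the remaining stack tops out 12 mm lower. Next, carry it over and start the insertion.

Run:
```python
from h import *
q=pose(RY,TH).as_quat()
for a in [(9,80,36),(9,9,36),(30,9,36),(36,1.5,0)]:
    print(a, inverse_kinematics(*nest(*a)) is not None)
servo_line(rackpose(0,.05),q,rate=.1)
p=current_position(); p[2]=.28; servo_line(p,q,rate=.25); say("up")
move_ptp(*nest(9,80,36)); say("over nest")
print(servo_line(*nest(9,30,36),rate=.12))
print(servo_line(*nest(9,9,36),rate=.04,contact_N=5)); say("down", nest(9,9,36)[0].round(4))
a=capture("scene")["image"][190:290,240:380]; b=capture("top")["image"][190:290,290:430]
cv2.imwrite("pics/n1.png",cv2.resize(np.hstack([a,b]),(800,286),interpolation=cv2.INTER_CUBIC))
```

```text
(9, 80, 36) True
(9, 9, 36) True
(30, 9, 36) True
(36, 1.5, 0) True
up t 11.08 p [0.5888 0.1366 0.2783] F [-0.  -0.4 -2.6] gap 0.0598
over nest t 12.25 p [ 0.5642 -0.1686  0.2695] F [-0.3  0.7 -1.7] gap 0.0598
False
False
down [ 0.5636 -0.1695  0.1987] t 13.49 p [ 0.5636 -0.1695  0.1986] F [ 0.4  0.3 -0.8] gap 0.0598
```

View pics/n1.png

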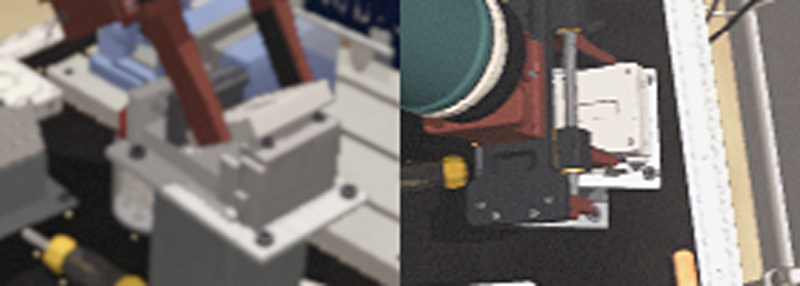

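The plate slants over the hook with its low edge in front of the jaw, and there's no contact yet. Push the jaw back in steps, reading the force.

Run:
```python
from h import *
for By in(18,24,30):
    c=servo_line(*nest(By,9,36),rate=.05,contact_N=22); say("push",By,c)
    if c: break
w=capture("wrist"); np.savez("push.npz",**w)
P,_=cloud(w); L=(P-SEAT)@Ro.from_euler('z',NY).as_matrix()*1000
m=(abs(L[:,0])<24)&(L[:,1]>10)&(L[:,1]<60)&(L[:,2]>28)&(L[:,2]<38); print("jaw top y",np.percentile(L[m,1],[1,50,99]).round(1),m.sum())
for n in("scene","top"):
    P,_=cloud(capture(n)); L=(P-SEAT)@Ro.from_euler('z',NY).as_matrix()*1000
    m=(abs(L[:,0])<24)&(L[:,1]>10)&(L[:,1]<60)&(L[:,2]>30)&(L[:,2]<38); 
    if m.sum(): print(n,"jaw top y",np.percentile(L[m,1],[1,50,99]).round(1),m.sum())
    Q,_=cloud(np.load(n+"0.npz")); L=(Q-SEAT)@Ro.from_euler('z',NY).as_matrix()*1000
    m=(abs(L[:,0])<24)&(L[:,1]>10)&(L[:,1]<60)&(L[:,2]>30)&(L[:,2]<38); print(n,"before",np.percentile(L[m,1],[1,50,99]).round(1),m.sum())
```

```text
push 18 False t 13.93 p [ 0.5643 -0.1607  0.1989] F [-0.5 -4.1 -1.7] gap 0.0597
push 24 False t 14.19 p [ 0.5647 -0.1552  0.199 ] F [ 0.5 -5.3 -2.3] gap 0.0597
push 30 False t 14.46 p [ 0.5651 -0.1496  0.1991] F [ 0.6 -8.  -2.5] gap 0.0598
jaw top y [10.2 36.3 47.8] 4964
scene jaw top y [10.9 33.6 45.7] 120
scene before [18.8 24.7 34.7] 190
top jaw top y [10.4 18.2 42.1] 146
top before [20.4 28.1 34.9] 187
```

Jaw force is 8 N, as predicted for 13 mm of travel. Now swing down, seat against the hook, and release.

```bash
cat >> h.py <<'E'
def swing(T,Bz,start,dx=0.,dep=DEP,n=5):
    for d in np.linspace(start,0,n+1)[1:]:
        c=servo_line(*nest(T-12*np.sin(np.radians(d)),Bz,d,dep,dx),rate=.03,contact_N=20); say("swing",round(d,1),c)
        if c: return False
    return True
E
python3 - <<'E'
from h import *
print(servo_line(*nest(29.5,1.5,36),rate=.04,contact_N=8)); say("lower")
if swing(36.5,1.5,36):
    print(servo_line(*nest(36.5,-3,0),rate=.015,contact_N=5)); say("seated; Bz=0 at",nest(36.5,0,0)[0].round(4))
E
```

```text
False
lower t 14.95 p [ 0.5654 -0.1506  0.192 ] F [ 1.9 -8.9 -0.7] gap 0.0595
swing 28.8 False t 15.22 p [ 0.5656 -0.1526  0.1894] F [ 0.4 -7.7 -1.1] gap 0.0594
swing 21.6 False t 15.5 p [ 0.5657 -0.1534  0.186 ] F [ 1.5 -7.4 -0.1] gap 0.0596
swing 14.4 False t 15.78 p [ 0.5658 -0.1538  0.1823] F [ 0.8 -7.8 -0.2] gap 0.0597
swing 7.2 False t 16.05 p [ 0.5659 -0.1536  0.1785] F [ 1.1 -8.4 -1.9] gap 0.0599
swing 0.0 False t 16.32 p [ 0.566  -0.1529  0.1747] F [-0.5 -8.2  0.4] gap 0.06
True
seated; Bz=0 at [ 0.5652 -0.1492  0.1725] t 16.59 p [ 0.5663 -0.1533  0.1727] F [-1.2 -5.2  2.2] gap 0.0595
```

Run:
```python
from h import *
sleep(.2); say("now"); p,q=nest(36.5,0,0)
print((Ro.from_quat(current_orientation())*Ro.from_quat(q).inv()).as_rotvec(degrees=True).round(2), ((current_position()-p)@Ro.from_euler('z',NY).as_matrix()*1000).round(2), np.round(current_torque(),2))
w=capture("scene"); cv2.imwrite("pics/s1.png",cv2.resize(w["image"][190:290,240:380],(700,500),interpolation=cv2.INTER_CUBIC))
```

```text
now t 16.79 p [ 0.5663 -0.1534  0.1727] F [ 0.3 -4.9  4.1] gap 0.0596
[-0.38 -0.14 -0.01] [ 1.38 -4.08  0.16] [-0.82  0.27 -0.06]
```

View pics/s1.png

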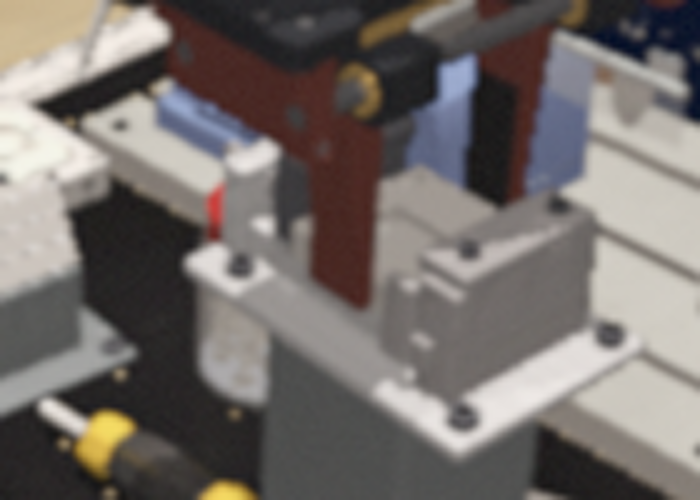

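The plate is flat and under the nose, though the arm yields about 4 mm in y to the spring. Slide it home with an x correction, release, and look.

Run:
```python
from h import *
N=Ro.from_euler('z',NY).as_matrix()
print(servo_line(*nest(31.0,0,0,dx=-1.2),rate=.03,contact_N=8)); say("home")
print(((current_position()-nest(30,0,0)[0])@N*1000).round(2))
move_gripper(.075); say("open"); print(((current_position()-nest(30,0,0)[0])@N*1000).round(2))
servo_line(*nest(30,60,0),rate=.12)
servo_line(*nest(45,110,0),rate=.15); say("up")
w=capture("wrist"); np.savez("p1.npz",**w)
P,_=cloud(w); L=(P-SEAT)@N*1000; L[:,2]+=2
m=(abs(L[:,0])<40)&(abs(L[:,1])<45)&(abs(L[:,2]-12)<3); Q=L[m]
A=np.c_[Q[:,:2],np.ones(len(Q))]; s=np.linalg.lstsq(A,Q[:,2],rcond=None)[0]
print("plate top: slopes",s.round(4),"n",m.sum(),"x",np.percentile(Q[:,0],[1,99]).round(1),"y",np.percentile(Q[:,1],[1,99]).round(1))
h=(abs(L[:,0])<45)&(abs(L[:,2]-34)<4); 
for nm,k in(("jaw",h&(L[:,1]>10)&(L[:,1]<60)),("hook",h&(L[:,1]<-15)&(L[:,1]>-60))): print(nm,[np.percentile(L[k,a],[1,99]).round(1).tolist() for a in(0,1)])
cv2.imwrite("pics/p1.png",w["image"])
```

```text
False
home t 17.09 p [ 0.5651 -0.1558  0.1731] F [ 2.3 -4.9  0.6] gap 0.0597
[ 0.41 -0.07  0.62]
open t 17.56 p [ 0.5634 -0.1543  0.1723] F [0.2 0.1 0.5] gap 0.0752
[-1.44  1.31 -0.17]
up t 18.71 p [ 0.5655 -0.1407  0.2817] F [ 0.9  0.8 -0.1] gap 0.0751
plate top: slopes [1.9000e-03 8.0000e-04 1.2302e+01] n 4118 x [-29.2  30.7] y [-30.3  41.9]
jaw [[-25.2, 25.2], [26.5, 41.9]]
hook [[-29.2, 29.2], [-45.2, -25.9]]
```

Plate_1 is flat and home, with x off by +0.7 mm and the jaw at 6 mm. Now re-measure and grasp plate_2.

Run:
```python
from h import *
move_ptp([.58,.12,.22],pose(0,0).as_quat())
w=capture("wrist"); np.savez("r2.npz",**w); P,_=cloud(w)
R=(Ro.from_euler('z',RY)*Ro.from_euler('x',-TH)).as_matrix()
L=(P-(RP-[0,0,.002]))@R*1000
m=(abs(L[:,0])<36)&(abs(L[:,1])<36)&(abs(L[:,2]+12)<2.5); Q=L[m]
A=np.c_[Q[:,:2],np.ones(len(Q))]; s=np.linalg.lstsq(A,Q[:,2],rcond=None)[0]
print("plane",s.round(4),m.sum(),"x",np.percentile(Q[:,0],[.7,99.3]).round(1),"y",np.percentile(Q[:,1],[.7,99.3]).round(1), cv2.minAreaRect(Q[:,:2].astype(np.float32)))
say("")
```

```text
plane [ 9.00000e-04  2.30000e-03 -1.19639e+01] 3206 x [-28.9  30.7] y [-29.8  30.4] ((-0.7031631469726562, 0.3836956024169922), (69.52717590332031, 61.372764587402344), 0.1651908904314041)
 t 19.85 p [0.5805 0.1186 0.2202] F [ 0.2  0.1 -0. ] gap 0.0751
```

Run:
```python
from h import *
R=(Ro.from_euler('z',RY)*Ro.from_euler('x',-TH)).as_matrix(); d=R@[.0007,0,0]
q=pose(RY,TH).as_quat(); move_gripper(.088)
move_ptp(rackpose(1,.06)+d,q)
print(servo_line(rackpose(1,0)+d,q,rate=.06,contact_N=8)); say("at")
move_gripper(.04); say("closed")
servo_line(rackpose(1,.02)+d,q,rate=.05); say("lift")
for n in("scene","top"):
    P,_=cloud(capture(n)); L=((P-RP)@R)*1000
    for lo in(-33,-27,-24):
        m=(abs(L[:,0])<26)&(L[:,1]>lo)&(L[:,1]<lo+3)&(L[:,2]>-60)&(L[:,2]<35)
        print(n,lo,m.sum(),np.sort(L[m,2]).round(0)[::max(1,m.sum()//14)].tolist())
    if n=="scene": P1=(P-SEAT)@Ro.from_euler('z',NY).as_matrix()*1000
```

```text
False
at t 22.07 p [0.5863 0.1062 0.0502] F [1.  0.6 0.1] gap 0.0878
closed t 22.62 p [0.5859 0.106  0.05  ] F [ 1.3 -0.1  1.4] gap 0.0592
lift t 23.18 p [0.5875 0.1161 0.0675] F [ 0.5 -0.  -0.8] gap 0.0598
scene -33 259 [-60.0, -46.0, -44.0, -42.0, -39.0, -36.0, -33.0, -31.0, -28.0, -26.0, -23.0, 0.0, 2.0, 4.0, 8.0]
scene -27 6 [-23.0, -23.0, 9.0, 9.0, 9.0, 9.0]
scene -24 5 [-23.0, -23.0, -23.0, -23.0, 9.0]
top -33 150 [-52.0, -49.0, -47.0, -44.0, -42.0, -38.0, -35.0, -33.0, -30.0, -27.0, -25.0, -23.0, -1.0, 2.0, 6.0]
top -27 45 [-27.0, -26.0, -26.0, -26.0, -25.0, -24.0, -24.0, 4.0, 5.0, 6.0, 6.0, 6.0, 7.0, 7.0, 8.0]
top -24 50 [-29.0, -27.0, -26.0, -26.0, -25.0, -25.0, -24.0, -24.0, 3.0, 5.0, 6.0, 6.0, 6.0, 6.0, 7.0, 8.0, 8.0]
```

Only plate_2 came up. Now carry and insert it, with closed-loop correction of the arm's yielding.

```bash
cat >> h.py <<'E'
NM=Ro.from_euler('z',NY).as_matrix(); OFF=np.zeros(3)
def go(By,Bz,deg,rate=.04,contact=None,fix=True,dx=-.4):
    """line to nest pose with accumulated offset for the arm's yielding; then update the offset"""
    global OFF
    p,q=nest(By,Bz,deg,dx=dx); c=servo_line(p+NM@OFF,q,rate=rate,contact_N=contact)
    e=(p-current_position())@NM
    if fix and not c: OFF=np.clip(OFF+e,-.006,.006)
    say("go",By,Bz,deg,c,"err mm",(e*1000).round(2)); return c
E
python3 - <<'E'
import h; from h import *
q=pose(RY,TH).as_quat()
servo_line(rackpose(1,.06),q,rate=.1)
p=current_position(); p[2]=.28; servo_line(p,q,rate=.25)
move_ptp(*nest(16,80,30)); say("over nest")
go(16,32,30,.1,fix=False); go(16,20,30,.03); c=go(16,12.8,30,.03,5); 
if not c: go(16,12.8,30,.02,5)
a=capture("scene")["image"][190:290,240:380]; cv2.imwrite("pics/n2.png",cv2.resize(a,(700,500),interpolation=cv2.INTER_CUBIC))
np.save("off.npy",h.OFF)
E
```

```text
over nest t 25.85 p [ 0.5645 -0.1635  0.2669] F [ 0.8  0.6 -1.2] gap 0.0597
go 16 32 30 False err mm [-0.28 -0.19 -0.03] t 26.48 p [ 0.5639 -0.1642  0.2192] F [ 0.4  0.4 -0.4] gap 0.0596
go 16 20 30 False err mm [0.08 0.07 0.09] t 27.03 p [ 0.5635 -0.1644  0.2071] F [-0.6 -0.1 -1.7] gap 0.06
go 16 12.8 30 False err mm [ 0.1  -0.06  0.17] t 27.42 p [ 0.5635 -0.1643  0.1998] F [-0.7  1.1 -1.5] gap 0.0598
go 16 12.8 30 False err mm [-0.13 -0.01 -0.31] t 27.67 p [ 0.5637 -0.1644  0.2003] F [ 0.3  0.1 -1.2] gap 0.0597
```

View pics/n2.png

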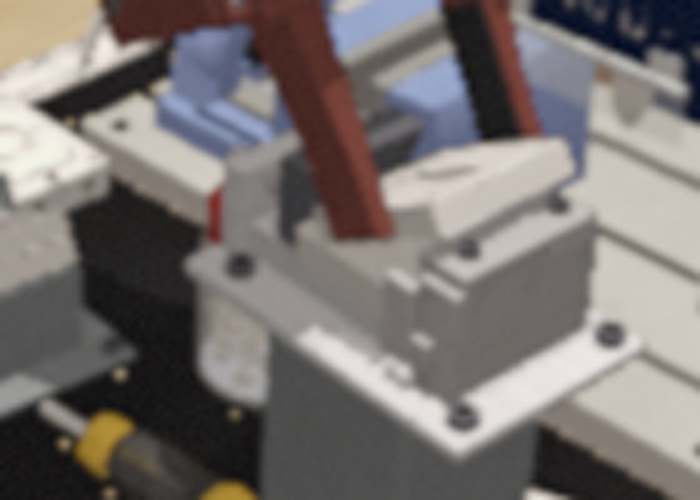

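Plate_2 slants above plate_1 with its far edge clear of the hook (right edge at about 575,150) and its low edge facing the jaw. Push and swing.

Run:
```python
import h; from h import *
h.OFF=np.load("off.npy")
S=lambda d:38.5-12*np.sin(np.radians(d))
ok=True
for By in(21,25,29,32.5,32.5):
    if go(By,12.7,30,.04,16): ok=False; break
if ok:
    for d in(25,20,15,10,5,0,0):
        if go(S(d),12.6,d,.03,16): ok=False; break
print(ok); np.save("off.npy",h.OFF)
```

```text
go 21 12.7 30 False err mm [-0.05 -0.31  0.07] t 27.99 p [ 0.5641 -0.1591  0.1998] F [ 1.1 -0.2 -1.5] gap 0.0597
go 25 12.7 30 False err mm [ 0.06  0.79 -0.2 ] t 28.24 p [ 0.5642 -0.1562  0.2001] F [ 0.2 -2.7 -1. ] gap 0.06
go 29 12.7 30 False err mm [ 0.04  0.72 -0.29] t 28.51 p [ 0.5645 -0.1521  0.2002] F [ 0.3 -6.5 -1.1] gap 0.0601
go 32.5 12.7 30 False err mm [ 0.06  0.45 -0.26] t 28.77 p [ 0.5648 -0.1484  0.2001] F [ 0.  -8.8 -0.6] gap 0.0598
go 32.5 12.7 30 False err mm [ 0.03  0.28 -0.19] t 29.02 p [ 0.5649 -0.1482  0.2001] F [-1.6 -7.8  1.3] gap 0.0598
go 33.428580859111605 12.6 25 False err mm [-0.14  0.63  0.22] t 29.27 p [ 0.565  -0.149   0.1973] F [-0.5 -9.5 -2. ] gap 0.0597
go 34.395758280091975 12.6 20 False err mm [-0.25  0.29  0.06] t 29.52 p [ 0.5651 -0.1489  0.1952] F [ -0.2 -10.   -2.7] gap 0.0599
go 35.39417145876975 12.6 15 False err mm [-0.29  0.24  0.04] t 29.77 p [ 0.5651 -0.1489  0.1927] F [ 0.5 -9.7 -3.2] gap 0.0595
go 36.41622186799684 12.6 10 False err mm [-0.37  0.23  0.07] t 30.02 p [ 0.5652 -0.1486  0.1902] F [ 1.1 -9.4 -2.8] gap 0.0599
go 37.4541310870281 12.6 5 False err mm [-0.36  0.26  0.14] t 30.27 p [ 0.5653 -0.1482  0.1876] F [ 1.9 -9.  -3.3] gap 0.0593
go 38.5 12.6 0 False err mm [-0.23  0.25 -0.06] t 30.52 p [ 0.5652 -0.1475  0.1852] F [ -0.1 -10.5  -2.9] gap 0.0598
go 38.5 12.6 0 False err mm [-0.26 -0.65 -0.09] t 30.77 p [ 0.5653 -0.1466  0.1852] F [ 1.6 -9.8 -3.1] gap 0.0599
True
```

Run:
```python
import h; from h import *
h.OFF=np.load("off.npy")
go(34,12.5,0,.03,16); print(go(34,9.5,0,.015,5)); 
p=current_position(); e=((p-nest(34,12,0)[0])@NM*1000).round(2); print("vs Bz=12:",e)
h.OFF[1]*=.5; h.OFF[2]=0
go(30.8,12+e[2],0,.03,10,fix=False)
move_gripper(.075); say("open")
servo_line(*nest(30,60,0),rate=.12); servo_line(*nest(45,110,0),rate=.15)
w=capture("wrist"); P,_=cloud(w); L=(P-SEAT)@NM*1000; L[:,2]+=2
m=(abs(L[:,0])<40)&(abs(L[:,1])<45)&(abs(L[:,2]-24)<3); Q=L[m]
s=np.linalg.lstsq(np.c_[Q[:,:2],np.ones(len(Q))],Q[:,2],rcond=None)[0]
print("plate2 top",s.round(4),m.sum(),"x",np.percentile(Q[:,0],[1,99]).round(1),"y",np.percentile(Q[:,1],[1,99]).round(1))
k=(abs(L[:,0])<45)&(abs(L[:,2]-34)<4)
for nm,b in(("jaw",k&(L[:,1]>10)&(L[:,1]<60)),("hook",k&(L[:,1]<-15)&(L[:,1]>-60))): print(nm,[np.percentile(L[b,a],[1,99]).round(1).tolist() for a in(0,1)])
say("up")
a=w["image"][110:310,200:400]; c=capture("scene")["image"][180:300,200:380]
cv2.imwrite("pics/e.png",np.hstack([cv2.resize(a,(400,400)),cv2.resize(c,(400,400))]))
```

```text
go 34 12.5 0 False err mm [-0.26 -0.46 -0.16] t 31.09 p [ 0.5649 -0.1512  0.1852] F [ 2.7 -8.2 -2.6] gap 0.0595
go 34 9.5 0 True err mm [-0.27  0.55 -2.83] t 31.3 p [ 0.5648 -0.1523  0.1848] F [-0.8 -3.5  4.7] gap 0.0598
True
vs Bz=12: [-0.13 -0.55  0.33]
go 30.8 12.33 0 False err mm [ 0.54  0.49 -0.7 ] t 31.55 p [ 0.5638 -0.1553  0.1855] F [ 1.1 -5.1 -0.5] gap 0.06
open t 32.02 p [ 0.5624 -0.153   0.1847] F [0.2 1.3 0.7] gap 0.0749
plate2 top [ 2.30000e-03 -2.70000e-03  2.44582e+01] 4655 x [-35.   35.4] y [-30.1  41.8]
jaw [[-25.1, 25.3], [26.5, 41.9]]
hook [[-29.3, 29.2], [-45.2, -25.9]]
up t 33.12 p [ 0.5652 -0.1406  0.2811] F [-0.9 -0.  -0.7] gap 0.0746
```

View pics/e.png

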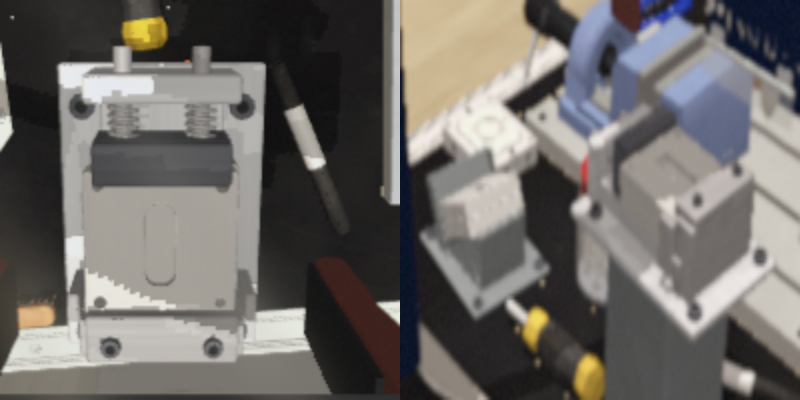

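Both plates lie flat under the lip and nose (left image, about 160,240). The jaw is at the same 6 mm as before, and the rack still holds its two plates. One last x check, then hand in.

Run:
```python
from h import *
P,_=cloud(capture("wrist")); L=(P-SEAT)@NM*1000; L[:,2]+=2
def xr(z):
    Q=L[(abs(L[:,0])<40)&(L[:,1]>-15)&(L[:,1]<22)&(abs(L[:,2]-z)<2)]; return np.percentile(Q[:,0],[1,99]).round(1) if len(Q)>50 else None
x=xr(24); print("x plate2",x,"plate1 level",xr(10))
if abs(x.mean())<2.5 and 57<np.ptp(x)<62: print(close_job(), current_clock())
```

```text
x plate2 [-30.1  28.8] plate1 level None
the job is handed in; nothing more can be done
the job is handed in; nothing more can be done
```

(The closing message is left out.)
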